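Finger-test the new rubbers on a resoled shoe

TASK

The shoe on the sprung stand has just had new rubbers put on its upturned sole. Check them with a light touch of the fingertips, one at a time: first the small toe piece, then the heel, and last the half sole in the middle, staying on each for about half a second and coming clear of the shoe before going to the next. Do not push the spring stand down to its stop, do not pull the shoe up, and leave the other things on the bench where they are.

Things in the scene. Friction and masses are not known exactly. Their poses are not given: they have to be found in the camera images.
- stand: Fixed cast-iron foot of the shoe stand, a dark round disc 190 mm across and 18 mm high on the bench; origin at the centre of its underside, x axis horizontal, pointing the way the shoe's toe points. It may stand with the toe pointing in any direction. A steel post 60 mm behind its centre (towards the heel) carries the shoe on a spring.
- jack (a joint): How far the sprung post and the shoe have sunk straight down, m: 0 as it stands at the start, positive downward, hard stop at 0.025 (negative: pulled up). Soft damped spring, 0.6 N per mm (3 N sinks it 5 mm); it rises back to 0 by itself. Sinking it more than 20 mm, or raising it more than 5 mm, is a failure.
- shoe: Brown leather shoe, 290 mm long and 96 mm wide at the ball, held upside down (sole up) on the sprung post, so that it can only move up and down. Origin at the middle of its length in the plane of the tan sole under the ball, 165 mm above the bench; x axis towards the toe, y axis horizontal across the sole, z axis up. The black rubber pieces lie on the sole.
- toe_piece: Small black rubber toe piece at the pointed end of the sole, 35 mm long (along the shoe) and from 68 mm wide at its straight rear edge to 17 mm at the tip; flat level top. Origin on its top face, 166 mm above the bench, 15 mm ahead of its rear edge and 20 mm behind its tip; x towards the toe, z up. 26 mm of bare tan sole lies between it and the half sole.
- heel: Black rubber heel block, 70 mm long and about 63 mm wide, rounded at the back, 24 mm thick; flat level top. Origin at the centre of its top face, 169 mm above the bench; x towards the toe, z up.
- half_sole: Black rubber half sole under the ball of the foot, the widest piece: 82 mm long and up to 93 mm wide, 4 mm thick; flat level top. Origin at the centre of its top face, 169 mm above the bench; x towards the toe, z up. 73 mm of bare tan sole (the waist) separates it from the heel.
- hammer: Loose hammer lying on the bench beside the stand; origin on its underside near mid-length. Bystander, to be left alone.
- brush: Loose brush with a handle lying on the bench beside the stand; origin on its underside. Bystander, to be left alone.
- jar: Loose closed jar, 64 mm across and 85 mm high, standing; origin at the centre of its underside. Bystander, to be left alone.
- tin: Loose round flat aluminium tin, 84 mm across and 26 mm high; origin at the centre of its underside. Bystander, to be left alone.

How it is judged:
By the outcome, as a careful person would: the job done as asked, in the order asked, and still so for the second after the job is handed in, with the robot touching nothing.
It also fails if it takes over 48 s, if anything falls off the work surface, if the arm or the gripper's body presses on something with over 40 N, if the wrist force passes 120 N, or if a joint passes its speed limit or range.

ROBOT

A 6-joint arm with a two-finger parallel gripper is mounted at the origin on the work surface. World frame = base frame: x ahead of the robot, y to its left, z up, the work surface at z = 0. Lengths are in mm, angles in rad, forces in N, time in s.
With the tool pointing down it reaches from about 300 to 875 mm from the base axis. Payload 4.2 kg.
Tool frame: the origin (TCP) lies on the centre line of the jaws, within the pads' length; the fingertips stand 8 mm ahead of it and the grasp point (between the pads) lies 11 mm behind it; z points along the fingers, y is the line along which they close (so a half turn about z gives the same grasp; the last joint's range is limited). The gripper opens to 85 mm and grips with 20 to 120 N. Pads are 22 mm wide; open, the fingers measure 114 mm over their backs; the gripper's body (76 mm by 85 mm) begins 54 mm behind the grasp point. The pads swing forward as they close: fully open they stand 13 mm farther back than shut.
Start: joints at [1.223, 0.32, 1.565, -0, 1.257, -0.02], TCP at [185.129, 544.397, 239.338] pointing down, gripper open.
Joint ranges: [-3.11, 3.11], [-0.84, 2.01], [0.21, 2.61], [-1.34, 4.49], [0.05, 2.63], [-2.56, 2.56]. Speed limits (rad/s): [2.57, 2.57, 3.14, 3.14, 3.14, 3.14].

INTERFACE

Orientations are given as a unit quaternion [w, x, y, z].
In Python, from station import bot gives the robot as it stands.
- The arm moves only by the tool drive_tool, never from a script. Its argument "commands" is a list of rows, each an object of numbers: "tx", "ty", "tz": the shift along the tool's x, y, z in m; "wx", "wy", "wz": the turn, a rotation vector about the tool's x, y, z in degrees; "grip": the finger opening in m, from 0 to 0.0854. In form: [{"tx": .., "ty": .., "tz": .., "wx": .., "wy": .., "wz": .., "grip": ..}, ...]. A call has 1 to 20 rows; each row shifts and turns the commanded pose from where the row before left it, along the tool's axes as they then stand; what a row does not reach is not made up. A row lasts 1/8 s, in which the tool goes at most 62.5 mm and 10.7 degrees, less where a joint would pass 70% of its speed; a pose out of reach is approached as far as the arm can. A call with a gripper value outside its range is refused whole. The fingers move at their own pace and stop on an object; "newtons" is the grip in N (left out, the last holds). Time passes only in rows, so rows that do not move let the fingers close. It gives the time, the measured TCP pose, the force, the opening and the grip force at its end, in the units of the state.
- bot.sense(): the state, without advancing time (a new reading comes with each control period).
- bot.camera(name): name is "scene" or "top" or "wrist"; returns (picture, depth): 400x640x3 uint8, blue, green, red; 400x640 float32, mm along the optical axis (not along the pixel's ray), 0 where there is no reading.
- bot.camera_params(name): a dict with "fx", "fy", "cx", "cy" (pixels), "R" (3x3) and "t" (3): a world point X has camera coordinates R X + t. Camera axes: x right, y down, z forward; pixel columns grow to the right and rows downward; lengths in mm; the calibration is good to about 2 mm. A picture is of the moment at which its call begins: read the wrist's pose just before it. camera_params takes no time and is no camera call; for the wrist camera it gives the pose at the moment of the call.
- bot.job_done(): hands the job in; it is judged then, once.
The state is a dict: "clock": time; "q": joint angles; "dq": joint speeds; "tau": joint torques, N m; "tcp_pos": TCP position; "tcp_rot": TCP orientation; "wrist_force": force on the tool from outside, world axes, zero at the start; "moment": the same for the moment, N m; "width": opening from 0.0 (shut) to 1.0 (fully open); "gripper_force": force on a finger pad.
Only numpy, scipy, OpenCV 4.12 (cv2) and the standard library are available. Lean on these libraries where they do the work, as an engineer would, in place of code of your own. Each camera call takes 0.05 s, during which the arm holds its last target. There are 200 camera calls.

## Working session

There is one attempt and no reset: what is moved stays moved. The work goes in short steps, Python scripts to look and compute and a tool call to move; the robot and the scene stay as the last step left them, time stands still between calls to the robot, and variables do not carry over. Pictures are saved under pics/ and viewed, at most 10 in all, crops included, and the job is handed in when it is done.

Besides the shell and the picture viewer there is one more tool, called after "Request:" as name(argument=value, ...) on one line, values as JSON. drive_tool: Moves the arm, as the interface text tells. Its arguments: {"type":"object","properties":{"commands":{"type":"array","items":{"type":"object","properties":{"tx":{"type":"number"},"ty":{"type":"number"},"tz":{"type":"number"},"wx":{"type":"number"},"wy":{"type":"number"},"wz":{"type":"number"},"grip":{"type":"number"}}}},"newtons":{"type":"number"}},"required":["commands"]}

```bash
mkdir -p pics
python3 - <<'E'
from station import bot
import cv2,numpy as np
s=bot.sense();print(s)
for n in("top","scene"):
    p,d=bot.camera(n);cv2.imwrite(f"pics/{n}1.png",p);np.save(f"pics/{n}1.npy",d)
    print(n,bot.camera_params(n))
E
```

```text
{'clock': 0.0, 'q': array([ 1.22299009e+00,  3.20288906e-01,  1.56570050e+00, -3.41891729e-06,
        1.25740395e+00, -2.00146616e-02]), 'dq': array([-0.00029638, -0.00167895,  0.00247424,  0.00149766, -0.0002822 ,
       -0.00014453]), 'tau': array([ 1.40035048e-03, -4.15507364e+01, -2.34168309e+01,  1.97052514e-04,
        8.01720307e-03, -2.02906551e-05]), 'tcp_pos': array([184.96898525, 543.93435453, 238.4756395 ]), 'tcp_rot': array([-1.63053710e-04,  1.63162428e-01,  9.86598810e-01, -8.85464366e-04]), 'wrist_force': array([-0.51818341, -0.05437702,  1.06742695]), 'moment': array([ 0.00546061, -0.05153983,  0.0257152 ]), 'gripper_force': 0.0, 'width': 0.9986822486623989}
top {'fx': 433.41408418918843, 'fy': 433.41408418918843, 'cx': 311.7302360300802, 'cy': 199.69804795465842, 'R': array([[-9.83092208e-03, -9.99951659e-01,  1.81291967e-04],
       [-9.95062618e-01,  9.76494934e-03, -9.87675693e-02],
       [ 9.87610245e-02, -1.15137314e-03, -9.95110514e-01]]), 't': array([  21.17765285,  570.58406845, 1221.45655335])}
scene {'fx': 387.5672150792466, 'fy': 387.5672150792466, 'cx': 318.5130326541066, 'cy': 197.842658361762, 'R': array([[ 0.67801567,  0.73501905,  0.00646051],
       [ 0.50889773, -0.46305249, -0.72567589],
       [-0.53039405,  0.49530736, -0.68800637]]), 't': array([-385.99759152, -205.74888782, 1505.60010074])}
```

View pics/top1.png

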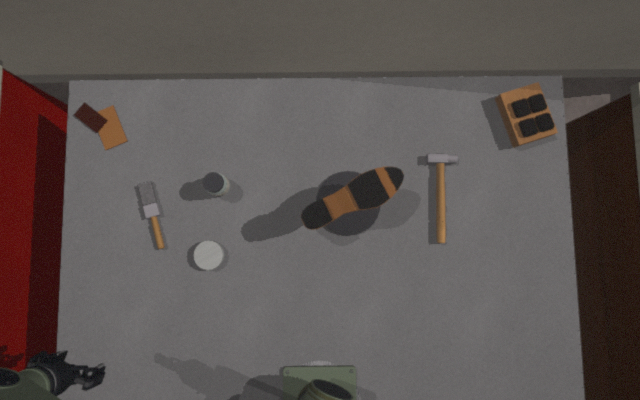

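View pics/scene1.png

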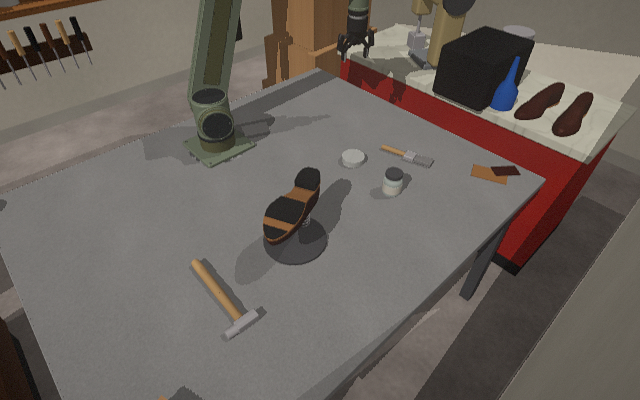

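The top view shows the shoe with its heel at about (316,215), half sole at (373,188) and toe at (395,175). The hammer lies to the right at (441,200), and the jar and tin to the left at (216,184) and (208,255). The scene view agrees. Next I measure the pieces using the depth and colour masks.

```bash
cat > h.py <<'E'
import cv2,numpy as np
def pts(P,uv,z):
    R,t=np.array(P["R"]),np.array(P["t"]);uv=np.atleast_2d(uv).astype(float)
    r=np.c_[(uv[:,0]-P["cx"])/P["fx"],(uv[:,1]-P["cy"])/P["fy"],np.ones(len(uv))]@R
    c=-R.T@t
    return c+r*((z-c[2])/r[:,2])[:,None]
def cloud(P,d):
    v,u=np.mgrid[:400,:640];R,t=np.array(P["R"]),np.array(P["t"])
    X=np.stack([(u-P["cx"])/P["fx"]*d,(v-P["cy"])/P["fy"]*d,d],-1)
    return (X-t)@R
E
python3 - <<'E'
from station import bot
from h import *
for n in("top","scene"):
    P=bot.camera_params(n);p=cv2.imread(f"pics/{n}1.png");d=np.load(f"pics/{n}1.npy")
    W=cloud(P,d);box=np.zeros(d.shape,bool)
    if n=="top": box[150:250,285:420]=1
    else: box[150:265,250:335]=1
    m=box&(W[...,2]>152)&(W[...,2]<185)
    hsv=cv2.cvtColor(p,cv2.COLOR_BGR2HSV)
    blk=m&(p[...,2]<60); tan=m&(p[...,2]>90)
    print(n,m.sum(),blk.sum(),tan.sum(),"median z",np.median(W[m][:,2]))
    k,l,st,c=cv2.connectedComponentsWithStats(blk.astype(np.uint8))
    for i in range(1,k):
        if st[i,4]>15: print("blk",st[i],pts(P,c[i],168).round(1),np.median(W[l==i],0).round(1))
    k,l,st,c=cv2.connectedComponentsWithStats(tan.astype(np.uint8))
    for i in range(1,k):
        if st[i,4]>15: print("tan",st[i],pts(P,c[i],165).round(1))
    v,u=np.where(m);X=pts(P,np.c_[u,v],167)[:,:2];c0=X.mean(0);a=np.linalg.svd(X-c0,full_matrices=False)[2][0]
    if a[1]>0:a=-a
    s=(X-c0)@a;w=(X-c0)@[-a[1],a[0]]
    print("c",c0,"axis",a,"s",s.min(),s.max(),"w",w.min(),w.max(),"mid",c0+a*(s.min()+s.max())/2)
    for lo in range(-160,170,8):
        q=(abs(s-lo)<=4)
        if q.any(): print(lo,"w %.0f..%.0f"%(w[q].min(),w[q].max()),"R med",np.median(p[v[q],u[q],2]),"z %.0f"%np.median(W[v[q],u[q],2]))
    cv2.imwrite(f"pics/{n}c.png",cv2.resize(p[150:250,285:420] if n=="top" else p[150:265,250:335],None,fx=5,fy=5,interpolation=cv2.INTER_CUBIC))
E
```

```text
top 2701 1846 668 median z 167.2097281648629
blk [386 168  17  21 211] [[ 616.5 -199.5  168. ]] [ 618.5 -200.6  165.8]
blk [ 348  170   41   39 1018] [[ 579.9 -128.5  168. ]] [ 579.9 -128.7  168.6]
blk [301 198  31  31 617] [[518.8   6.4 168. ]] [517.6   5.5 168.8]
tan [375 166  22  32 291] [[ 605.3 -175.7  165. ]]
tan [332 187  26  27 362] [[555.4 -70.1 165. ]]
c [ 568.67003804 -100.39457049] axis [ 0.4242134  -0.90556225] s -154.0056749515396 130.7654367538963 w -49.328854617715315 45.216059373901544 mid [563.74062783 -89.87182927]
-152 w -20..17 R med 43.0 z 169
-144 w -27..25 R med 40.0 z 169
-136 w -29..29 R med 40.0 z 169
-128 w -31..31 R med 40.0 z 169
-120 w -31..32 R med 40.0 z 169
-112 w -32..33 R med 40.0 z 168
-104 w -31..32 R med 40.0 z 169
-96 w -31..32 R med 40.0 z 169
-88 w -29..32 R med 41.0 z 169
-72 w -27..-27 R med 114.0 z 152
-64 w -17..22 R med 118.0 z 154
-56 w -26..28 R med 118.0 z 153
-48 w -28..31 R med 112.5 z 154
-40 w -29..32 R med 113.0 z 156
-32 w -31..33 R med 112.0 z 158
-24 w -33..35 R med 114.0 z 161
-16 w -34..37 R med 93.0 z 162
-8 w -39..37 R med
[... 1533 characters left out ...]
8 w -23..35 R med 122.0 z 155
-40 w -28..36 R med 121.0 z 159
-32 w -33..36 R med 122.0 z 162
-24 w -39..35 R med 50.0 z 171
-16 w -43..39 R med 42.0 z 170
-8 w -47..39 R med 42.0 z 170
0 w -48..42 R med 42.0 z 170
8 w -50..43 R med 42.0 z 170
16 w -53..43 R med 42.0 z 170
24 w -52..44 R med 42.0 z 170
32 w -52..45 R med 42.0 z 170
40 w -50..46 R med 42.0 z 170
48 w -49..45 R med 41.0 z 170
56 w -47..45 R med 43.0 z 167
64 w -45..42 R med 139.0 z 166
72 w -43..43 R med 140.0 z 165
80 w -39..42 R med 141.0 z 165
88 w -35..38 R med 42.0 z 167
96 w -31..35 R med 42.0 z 167
104 w -27..32 R med 42.5 z 166
112 w -20..27 R med 43.0 z 166
120 w -15..22 R med 68.5 z 162
128 w -0..12 R med 114.5 z 158
```

View pics/topc.png

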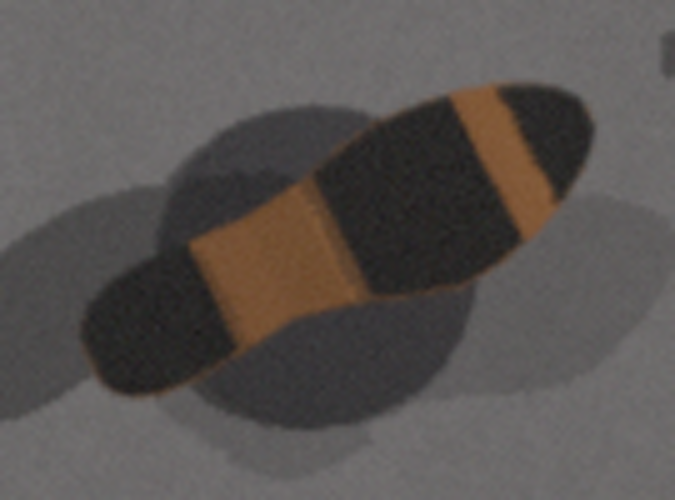

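Both views agree to within a few mm, giving these targets:

| Piece | x (mm) | y (mm) |
|---|---|---|
| Toe piece | 617 | -201 |
| Half sole | 581 | -130 |
| Heel | 521 | 4 |

The shoe's axis is about (0.43, -0.90). I turn the tool so its x axis lies along the shoe, shut the fingers and travel to above the toe piece.

Request:
drive_tool(commands=[{"wz": 9.1, "grip": 0}, {"wz": 9.1, "grip": 0}, {"wz": 9.1, "grip": 0}, {"wz": 9.1, "grip": 0}, {"wz": 9.1, "grip": 0}, {"tx": -0.057, "ty": 0.0047}, {"tx": -0.057, "ty": 0.0047}, {"tx": -0.057, "ty": 0.0047}, {"tx": -0.057, "ty": 0.0047}, {"tx": -0.057, "ty": 0.0047}, {"tx": -0.057, "ty": 0.0047}, {"tx": -0.057, "ty": 0.0047}, {"tx": -0.057, "ty": 0.0047}, {"tx": -0.057, "ty": 0.0047}, {"tx": -0.057, "ty": 0.0047}, {"tx": -0.057, "ty": 0.0047}, {"tx": -0.057, "ty": 0.0047}, {"tx": -0.057, "ty": 0.0047}, {"tx": -0.057, "ty": 0.0047}, {"tx": -0.057, "ty": 0.0047}])

```text
invalid input at $.commands[0]: expected keys tx, ty, tz, wx, wy, wz, grip
```

Run:
```python
from station import bot
from h import *
from scipy.spatial.transform import Rotation as Ro
s=bot.sense();T=Ro.from_quat(s["tcp_rot"],scalar_first=True).as_matrix()
p,d=bot.camera("wrist");P=bot.camera_params("wrist");cv2.imwrite("pics/w1.png",p)
print(s["clock"],s["tcp_pos"],s["wrist_force"],s["width"],"\n",T.round(3))
R,t=P["R"],P["t"]
for n,X in dict(toe=(617,-201,166),half=(581,-130,169),heel=(521,4,169)).items():
    c=R@np.array(X)+t;u=[P["fx"]*c[0]/c[2]+P["cx"],P["fy"]*c[1]/c[2]+P["cy"]];print(n,np.round(u))
    print("tool delta to it",((np.array(X)-s["tcp_pos"])@T).round(1))
m=(p.max(2)<65).astype(np.uint8);k,l,st,c=cv2.connectedComponentsWithStats(m)
W=cloud(P,d)
for i in range(1,k):
    if st[i,4]>1500: print(st[i],pts(P,c[i],168).round(1),np.median(W[l==i],0).round(1))
```

```text
0.1 [185.00206697 543.99928652 238.56538058] [-0.3549045   0.05958068  0.14858762] 0.997345532612224 
 [[-0.947  0.322 -0.001]
 [ 0.322  0.947 -0.001]
 [ 0.    -0.002 -1.   ]]
toe [-86. 661.]
tool delta to it [-648.9 -566.1   73.5]
half [-64. 643.]
tool delta to it [-591.9 -510.5   70.4]
heel [ -7. 599.]
tool delta to it [-492.  -403.    70.2]
[ 577    0   63   46 1743] [[119.4 758.  168. ]] [118.1 970.5 -56.6]
[    0   250   640   150 47304] [[301.7 504.8 168. ]] [173.2 548.3 309.9]
```

View pics/w1.png

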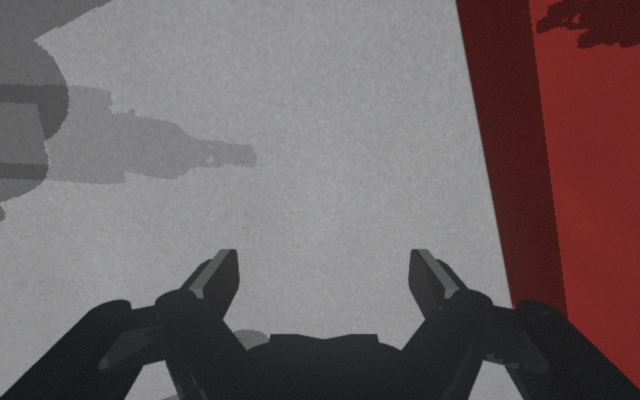

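The wrist picture shows only the open fingers and bare bench. The move was refused because every row needs all the keys, so I resend it in full.

Request:
drive_tool(commands=[{"tx": 0, "ty": 0, "tz": 0, "wx": 0, "wy": 0, "wz": 9.1, "grip": 0}, {"tx": 0, "ty": 0, "tz": 0, "wx": 0, "wy": 0, "wz": 9.1, "grip": 0}, {"tx": 0, "ty": 0, "tz": 0, "wx": 0, "wy": 0, "wz": 9.1, "grip": 0}, {"tx": 0, "ty": 0, "tz": 0, "wx": 0, "wy": 0, "wz": 9.1, "grip": 0}, {"tx": 0, "ty": 0, "tz": 0, "wx": 0, "wy": 0, "wz": 9.1, "grip": 0}, {"tx": -0.055, "ty": 0.0047, "tz": 0, "wx": 0, "wy": 0, "wz": 0, "grip": 0}, {"tx": -0.055, "ty": 0.0047, "tz": 0, "wx": 0, "wy": 0, "wz": 0, "grip": 0}, {"tx": -0.055, "ty": 0.0047, "tz": 0, "wx": 0, "wy": 0, "wz": 0, "grip": 0}, {"tx": -0.055, "ty": 0.0047, "tz": 0, "wx": 0, "wy": 0, "wz": 0, "grip": 0}, {"tx": -0.055, "ty": 0.0047, "tz": 0, "wx": 0, "wy": 0, "wz": 0, "grip": 0}, {"tx": -0.055, "ty": 0.0047, "tz": 0, "wx": 0, "wy": 0, "wz": 0, "grip": 0}, {"tx": -0.055, "ty": 0.0047, "tz": 0, "wx": 0, "wy": 0, "wz": 0, "grip": 0}, {"tx": -0.055, "ty": 0.0047, "tz": 0, "wx": 0, "wy": 0, "wz": 0, "grip": 0}, {"tx": -0.055, "ty": 0.0047, "tz": 0, "wx": 0, "wy": 0, "wz": 0, "grip": 0}, {"tx": -0.055, "ty": 0.0047, "tz": 0, "wx": 0, "wy": 0, "wz": 0, "grip": 0}, {"tx": -0.055, "ty": 0.0047, "tz": 0, "wx": 0, "wy": 0, "wz": 0, "grip": 0}, {"tx": -0.055, "ty": 0.0047, "tz": 0, "wx": 0, "wy": 0, "wz": 0, "grip": 0}, {"tx": -0.055, "ty": 0.0047, "tz": 0, "wx": 0, "wy": 0, "wz": 0, "grip": 0}, {"tx": -0.055, "ty": 0.0047, "tz": 0, "wx": 0, "wy": 0, "wz": 0, "grip": 0}, {"tx": -0.055, "ty": 0.0047, "tz": 0, "wx": 0, "wy": 0, "wz": 0, "grip": 0}])

```text
clock: 2.65
tcp_pos: [607.3, -169.9, 238.9]
tcp_rot: [-0.0, 0.532, 0.847, 0.0]
wrist_force: [0.8, -0.2, 0.2]
width: -0.003
gripper_force: 0.0
```

```bash
cat > look.py <<'E'
from station import bot
from h import *
import sys
from scipy.spatial.transform import Rotation as Ro
s=bot.sense();T=Ro.from_quat(s["tcp_rot"],scalar_first=True).as_matrix()
p,d=bot.camera("wrist");P=bot.camera_params("wrist");cv2.imwrite(sys.argv[1],p)
print(s["clock"],s["tcp_pos"],s["wrist_force"],s["width"],"\n",T.round(3))
R,t=P["R"],P["t"]
for n,X in dict(toe=(617,-201,166),half=(581,-130,169),heel=(521,4,169)).items():
    c=R@np.array(X)+t;u=[P["fx"]*c[0]/c[2]+P["cx"],P["fy"]*c[1]/c[2]+P["cy"]];print(n,np.round(u))
    print("tool delta to it",((np.array(X)-s["tcp_pos"])@T).round(1))
W=cloud(P,d);m=((p.max(2)<65)&(W[...,2]<180)&(W[...,2]>155)).astype(np.uint8);k,l,st,c=cv2.connectedComponentsWithStats(m)
for i in range(1,k):
    if st[i,4]>1000: print(st[i],pts(P,c[i],168).round(1),np.median(W[l==i],0).round(1))
E
python3 look.py pics/w2.png
```

```text
2.65 [ 607.27242308 -169.92805827  238.94219529] [ 0.76246652 -0.15662362  0.18027841] -0.003094897640798141 
 [[-0.434  0.901 -0.   ]
 [ 0.901  0.434  0.001]
 [ 0.001 -0.    -1.   ]]
toe [317. 247.]
tool delta to it [-32.3  -4.7  72.9]
half [313. 143.]
tool delta to it [47.3 -6.4 70. ]
heel [ 317. -130.]
tool delta to it [194.1  -2.3  70.1]
[  251    90   129   116 13443] [[ 584.1 -131.8  168. ]] [ 584.2 -132.1  166.4]
```

View pics/w2.png

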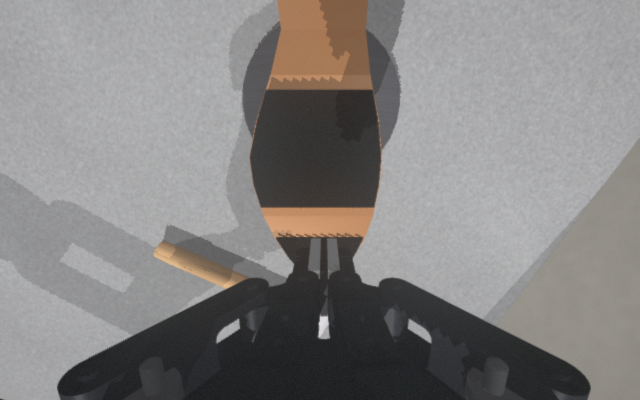

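The half sole spans rows 90–207, centred on column 316, which agrees with my estimates. The toe piece is under the fingers at about row 245. I shift 34 mm towards the toe and lower gently.

Request:
drive_tool(commands=[{"tx": -0.0345, "ty": -0.0047, "tz": 0, "wx": 0, "wy": 0, "wz": 0, "grip": 0}, {"tx": 0, "ty": 0, "tz": 0.018, "wx": 0, "wy": 0, "wz": 0, "grip": 0}, {"tx": 0, "ty": 0, "tz": 0.018, "wx": 0, "wy": 0, "wz": 0, "grip": 0}, {"tx": 0, "ty": 0, "tz": 0.014, "wx": 0, "wy": 0, "wz": 0, "grip": 0}, {"tx": 0, "ty": 0, "tz": 0.007, "wx": 0, "wy": 0, "wz": 0, "grip": 0}, {"tx": 0, "ty": 0, "tz": 0.003, "wx": 0, "wy": 0, "wz": 0, "grip": 0}, {"tx": 0, "ty": 0, "tz": 0.0025, "wx": 0, "wy": 0, "wz": 0, "grip": 0}, {"tx": 0, "ty": 0, "tz": 0.0025, "wx": 0, "wy": 0, "wz": 0, "grip": 0}, {"tx": 0, "ty": 0, "tz": 0.0025, "wx": 0, "wy": 0, "wz": 0, "grip": 0}, {"tx": 0, "ty": 0, "tz": 0.002, "wx": 0, "wy": 0, "wz": 0, "grip": 0}])

```text
clock: 3.95
tcp_pos: [617.6, -201.5, 170.2]
tcp_rot: [0.0, 0.532, 0.847, 0.0]
wrist_force: [-1.2, -0.6, 2.4]
width: 0.0
gripper_force: 1.4
```

Request:
drive_tool(commands=[{"tx": 0, "ty": 0, "tz": 0.001, "wx": 0, "wy": 0, "wz": 0, "grip": 0}, {"tx": 0, "ty": 0, "tz": 0, "wx": 0, "wy": 0, "wz": 0, "grip": 0}])

```text
clock: 4.2
tcp_pos: [617.6, -201.5, 169.1]
tcp_rot: [0.0, 0.532, 0.847, 0.0]
wrist_force: [0.9, -0.3, 2.8]
width: -0.004
gripper_force: 1.5
```

```bash
python3 look.py pics/w3.png
python3 - <<'E'
from station import bot
from h import *
P=bot.camera_params("top");p,d=bot.camera("top");W=cloud(P,d)
d0=np.load("pics/top1.npy");W0=cloud(P,d0)
m=np.zeros(d.shape,bool);m[205:225,305:325]=1;m&=(W0[...,2]>160)
print("heel z before/now",np.median(W0[m][:,2]),np.median(W[m][:,2]),W0[m][:,2].mean()-W[m][:,2].mean())
E
```

```text
4.2 [ 617.64928115 -201.4729911   169.12969099] [ 0.85770979 -0.33952777  2.77089592] -0.003599541970035855 
 [[-0.434  0.901  0.001]
 [ 0.901  0.434 -0.   ]
 [-0.001  0.001 -1.   ]]
toe [323. 258.]
tool delta to it [ 0.7 -0.4  3.1]
half [319.  96.]
tool delta to it [80.3 -2.   0.1]
heel [ 330. -432.]
tool delta to it [227.1   2.1   0. ]
[  237     0   183   181 30064] [[ 584.6 -123.9  168. ]] [ 585.3 -123.4  162.7]
[ 285  228   74   40 1129] [[ 615.2 -191.   168. ]] [ 616.2 -190.8  160.1]
heel z before/now 168.76974596751108 163.57944974738615 5.3959074487172245
```

The shoe has sunk 5.3 mm under 2.8 N, so this is a good light touch. I hold briefly, lift clear and go to the heel.

Request:
drive_tool(commands=[{"tx": 0, "ty": 0, "tz": 0, "wx": 0, "wy": 0, "wz": 0, "grip": 0}, {"tx": 0, "ty": 0, "tz": -0.006, "wx": 0, "wy": 0, "wz": 0, "grip": 0}, {"tx": 0, "ty": 0, "tz": -0.014, "wx": 0, "wy": 0, "wz": 0, "grip": 0}, {"tx": 0, "ty": 0, "tz": -0.03, "wx": 0, "wy": 0, "wz": 0, "grip": 0}, {"tx": 0.038, "ty": 0, "tz": 0, "wx": 0, "wy": 0, "wz": 0, "grip": 0}, {"tx": 0.038, "ty": 0, "tz": 0, "wx": 0, "wy": 0, "wz": 0, "grip": 0}, {"tx": 0.038, "ty": 0, "tz": 0, "wx": 0, "wy": 0, "wz": 0, "grip": 0}, {"tx": 0.038, "ty": 0, "tz": 0, "wx": 0, "wy": 0, "wz": 0, "grip": 0}, {"tx": 0.038, "ty": 0, "tz": 0, "wx": 0, "wy": 0, "wz": 0, "grip": 0}, {"tx": 0.038, "ty": 0, "tz": 0, "wx": 0, "wy": 0, "wz": 0, "grip": 0}, {"tx": 0, "ty": 0, "tz": 0, "wx": 0, "wy": 0, "wz": 0, "grip": 0}, {"tx": 0, "ty": 0, "tz": 0, "wx": 0, "wy": 0, "wz": 0, "grip": 0}])

```text
clock: 5.8
tcp_pos: [518.9, 3.7, 219.4]
tcp_rot: [0.001, 0.532, 0.847, 0.0]
wrist_force: [0.1, 0.4, 0.7]
width: -0.003
gripper_force: 0.0
```

Request:
drive_tool(commands=[{"tx": 0, "ty": 0, "tz": 0.018, "wx": 0, "wy": 0, "wz": 0, "grip": 0}, {"tx": 0, "ty": 0, "tz": 0.012, "wx": 0, "wy": 0, "wz": 0, "grip": 0}, {"tx": 0, "ty": 0, "tz": 0.006, "wx": 0, "wy": 0, "wz": 0, "grip": 0}, {"tx": 0, "ty": 0, "tz": 0.003, "wx": 0, "wy": 0, "wz": 0, "grip": 0}, {"tx": 0, "ty": 0, "tz": 0.003, "wx": 0, "wy": 0, "wz": 0, "grip": 0}, {"tx": 0, "ty": 0, "tz": 0.003, "wx": 0, "wy": 0, "wz": 0, "grip": 0}, {"tx": 0, "ty": 0, "tz": 0.003, "wx": 0, "wy": 0, "wz": 0, "grip": 0}, {"tx": 0, "ty": 0, "tz": 0, "wx": 0, "wy": 0, "wz": 0, "grip": 0}, {"tx": 0, "ty": 0, "tz": 0, "wx": 0, "wy": 0, "wz": 0, "grip": 0}])

```text
clock: 6.92
tcp_pos: [518.8, 3.9, 171.2]
tcp_rot: [0.0, 0.532, 0.847, 0.0]
wrist_force: [0.4, -0.5, 4.6]
width: 0.004
gripper_force: 1.8
```

Good contact on the heel, about 6 mm of sink. I finish the hold, lift and go to the half sole.

Request:
drive_tool(commands=[{"tx": 0, "ty": 0, "tz": 0, "wx": 0, "wy": 0, "wz": 0, "grip": 0}, {"tx": 0, "ty": 0, "tz": 0, "wx": 0, "wy": 0, "wz": 0, "grip": 0}, {"tx": 0, "ty": 0, "tz": -0.006, "wx": 0, "wy": 0, "wz": 0, "grip": 0}, {"tx": 0, "ty": 0, "tz": -0.014, "wx": 0, "wy": 0, "wz": 0, "grip": 0}, {"tx": 0, "ty": 0, "tz": -0.028, "wx": 0, "wy": 0, "wz": 0, "grip": 0}, {"tx": -0.03, "ty": 0, "tz": 0, "wx": 0, "wy": 0, "wz": 0, "grip": 0}, {"tx": -0.03, "ty": 0, "tz": 0, "wx": 0, "wy": 0, "wz": 0, "grip": 0}, {"tx": -0.03, "ty": 0, "tz": 0, "wx": 0, "wy": 0, "wz": 0, "grip": 0}, {"tx": -0.03, "ty": 0, "tz": 0, "wx": 0, "wy": 0, "wz": 0, "grip": 0}, {"tx": -0.029, "ty": -0.0015, "tz": 0, "wx": 0, "wy": 0, "wz": 0, "grip": 0}, {"tx": 0, "ty": 0, "tz": 0, "wx": 0, "wy": 0, "wz": 0, "grip": 0}, {"tx": 0, "ty": 0, "tz": 0, "wx": 0, "wy": 0, "wz": 0, "grip": 0}])

```text
clock: 8.43
tcp_pos: [581.3, -130.2, 218.9]
tcp_rot: [-0.001, 0.532, 0.847, 0.0]
wrist_force: [-1.1, -0.2, -0.3]
width: -0.002
gripper_force: 0.0
```

Request:
drive_tool(commands=[{"tx": 0, "ty": 0, "tz": 0.018, "wx": 0, "wy": 0, "wz": 0, "grip": 0}, {"tx": 0, "ty": 0, "tz": 0.012, "wx": 0, "wy": 0, "wz": 0, "grip": 0}, {"tx": 0, "ty": 0, "tz": 0.006, "wx": 0, "wy": 0, "wz": 0, "grip": 0}, {"tx": 0, "ty": 0, "tz": 0.003, "wx": 0, "wy": 0, "wz": 0, "grip": 0}, {"tx": 0, "ty": 0, "tz": 0.003, "wx": 0, "wy": 0, "wz": 0, "grip": 0}, {"tx": 0, "ty": 0, "tz": 0.003, "wx": 0, "wy": 0, "wz": 0, "grip": 0}, {"tx": 0, "ty": 0, "tz": 0.003, "wx": 0, "wy": 0, "wz": 0, "grip": 0}, {"tx": 0, "ty": 0, "tz": 0, "wx": 0, "wy": 0, "wz": 0, "grip": 0}, {"tx": 0, "ty": 0, "tz": 0, "wx": 0, "wy": 0, "wz": 0, "grip": 0}])

```text
clock: 9.55
tcp_pos: [582.1, -130.9, 171.2]
tcp_rot: [0.0, 0.532, 0.847, 0.0]
wrist_force: [-1.1, 1.4, 4.3]
width: -0.002
gripper_force: 1.9
```

Good contact on the half sole. I finish the hold and lift well clear.

Request:
drive_tool(commands=[{"tx": 0, "ty": 0, "tz": 0, "wx": 0, "wy": 0, "wz": 0, "grip": 0}, {"tx": 0, "ty": 0, "tz": 0, "wx": 0, "wy": 0, "wz": 0, "grip": 0}, {"tx": 0, "ty": 0, "tz": -0.006, "wx": 0, "wy": 0, "wz": 0, "grip": 0}, {"tx": 0, "ty": 0, "tz": -0.014, "wx": 0, "wy": 0, "wz": 0, "grip": 0}, {"tx": 0, "ty": 0, "tz": -0.03, "wx": 0, "wy": 0, "wz": 0, "grip": 0}, {"tx": 0, "ty": 0, "tz": -0.04, "wx": 0, "wy": 0, "wz": 0, "grip": 0}, {"tx": 0, "ty": 0, "tz": 0, "wx": 0, "wy": 0, "wz": 0, "grip": 0}, {"tx": 0, "ty": 0, "tz": 0, "wx": 0, "wy": 0, "wz": 0, "grip": 0}, {"tx": 0, "ty": 0, "tz": 0, "wx": 0, "wy": 0, "wz": 0, "grip": 0}, {"tx": 0, "ty": 0, "tz": 0, "wx": 0, "wy": 0, "wz": 0, "grip": 0}])

```text
clock: 10.8
tcp_pos: [581.3, -130.8, 259.7]
tcp_rot: [-0.001, 0.532, 0.847, -0.0]
wrist_force: [-0.8, 0.4, 0.6]
width: 0.0
gripper_force: 0.0
```

Run:
```python
from station import bot
s=bot.sense();print(s["clock"],s["tcp_pos"],s["wrist_force"]);print(bot.job_done())
```

```text
10.8 [ 581.33522896 -130.80493773  259.72627587] [-0.75118018  0.4007582   0.63479736]
the job is handed in; nothing more can be done
None
```

I touched the toe piece, heel and half sole in that order, each for at least half a second with about 5–6 mm of sink (3–5 N), lifted clear after each, and handed the job in at 10.8 s; the handover returned no verdict.

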